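Clear the flat lap and unscrew its disc cap

TASK

The grinding disc has to be changed: with the scraper block (not with the fingers) push all three stone chips off the disc into the gutter of the splash bowl, then set the scraper down on the bench clear of the machine and let go of it. Then unscrew the red hand cap in the middle of the disc; nobody knows whether this machine has a right-hand or a left-hand thread, so try which way it loosens, turn it until it comes free, and finish still holding the cap upright, lifted straight up at least 5 cm above where it sat. Leave the rock, the white pail and the water bottle where they are.

Things in the scene. Friction and masses are not known exactly. Their poses are not given: they have to be found in the camera images.
- lap: Blue bench-top flat-lap stone grinder, fixed to the bench, spindle locked (the disc does not turn). Origin on the bench on the vertical spindle axis, z up. Housing 310 x 310 mm, 85 mm high; on it a round white splash bowl, outer radius 140 mm, wall 5 mm, rim 135 mm above the bench. On its +x side, 155 to 245 mm from the axis, a blue control box 200 mm wide, 170 mm high.
- disc (a point): Centre of the top face of the lap's grey grinding disc, on the spindle axis, 120 mm above the bench. The disc is flat, radius 100 mm. Round it runs the bowl's gutter, 35 mm wide, its floor 30 mm below the disc top.
- cap: Red ribbed round hand cap, 40 mm diameter, 40 mm high, 70 g, white mark and dark dot on its closed flat top; origin at the centre of its underside, z up, x towards the white mark. At the start it is screwed home in the middle of the disc, its underside on the disc top. It may be gripped across any diameter. Its thread is described under spindle_tip.
- spindle_tip (a point): Top of the threaded spindle end inside the cap, 22 mm above the disc. Quick thread, right- or left-handed, not visible. The loosening way (anticlockwise from above if right-handed, else clockwise) the cap turns freely, is free from 1.75 rad on, end stop at 2.0 rad; it need not rise until free, then lifts straight off. The other way a hard stop comes within 0.1 rad. Pulled up earlier, the thread holds it.
- scraper: Scraper block standing upright on its rubber edge on the bench, to the left or the right of the machine, 160 g. Foot (black rubber under yellow plastic) 22 mm thick (its x) by 64 mm long (its y), 30 mm high; on it an upright black grip 18 mm thick (x) by 42 mm (y) from 30 to 85 mm height. Origin at the centre of its underside, z up.
- chip1: Brown stone chip, about 20 x 18 mm and 13 mm high, 11 g, lying on the grinding disc 60 to 91 mm from its centre; origin at its centre.
- chip2: Brown stone chip, about 20 x 18 mm and 13 mm high, 11 g, lying on the grinding disc 60 to 91 mm from its centre; origin at its centre.
- chip3: Brown stone chip, about 20 x 18 mm and 13 mm high, 11 g, lying on the grinding disc 60 to 91 mm from its centre; origin at its centre.
- stone: Bystander: brown aquarium rock about 110 x 95 mm, 98 mm high, on the bench on the other side of the machine from the scraper; origin under its centre.
- pail: Bystander: closed white pail with a green label, 122 mm diameter, 107 mm high, on the bench at the far left; origin under its centre.
- water_bottle: Bystander: clear water bottle with a blue cap, 64 mm diameter, 170 mm high, on the bench at the far right; origin under its centre.

How it is judged (in metres and radians):
On the way, in this order (a step that is already met when the one before it is completed fails the run):
1. all three chips lie in the gutter of the bowl, below the disc top, the cap still screwed home (z of each of chip1, chip2, chip3 in the frame of lap below 0.118 m and horizontal distance between each of chip1, chip2, chip3 and lap below 0.14 m and z of cap in the frame of lap below 0.126 m and angle between the x axis of cap and the x axis of lap, either way round below 0.3 rad), for 0.2 s.
2. the scraper stands or lies on the bench clear of the machine, let go (height (world z) of scraper below 0.05 m and horizontal distance between scraper and lap above 0.16 m and contact force between the fingers and scraper below 0.2 N and linear speed of scraper below 0.03 m/s), for 0.2 s.
3. the cap has been turned past a sixth of a turn while still down on its spindle (angle between the x axis of cap and the x axis of lap, either way round above 1.05 rad and z of cap in the frame of lap below 0.136 m and horizontal distance between cap and lap below 0.006 m), for 0.05 s.
At the end, for the whole second after the job is handed in: Gripper holds the cap upright (17 deg) and still, underside 48 to 240 mm above the disc, within 60 mm of the spindle axis, touching nothing else; chips in the gutter below the disc top; scraper let go on the bench, origin over 160 mm from the spindle axis (all of step 2 and z of cap in the frame of lap between 0.168 and 0.36 m and horizontal distance between cap and lap below 0.06 m and angle between cap's own z axis and vertical below 0.3 rad and linear speed of cap below 0.03 m/s and contact force between the fingers and cap above 2 N and contact force between cap and lap below 0.2 N and contact force between cap and scraper below 0.2 N and z of each of chip1, chip2, chip3 in the frame of lap below 0.118 m and horizontal distance between each of chip1, chip2, chip3 and lap below 0.14 m); the arm keeps its last pose, push and grip.
It fails at once if the gripper or the arm pushes a chip itself (contact force between any of the fingers, the arm and chip1 above 0.5 N or contact force between any of the fingers, the arm and chip2 above 0.5 N or contact force between any of the fingers, the arm and chip3 above 0.5 N).
It fails at once if a bystander (rock, pail, water bottle) is moved by more than 20 mm or tipped (distance of any of stone, pail, water_bottle from where it was at the start of the episode above 0.02 m or angle between any of stone, pail, water_bottle's own z axis and vertical above 0.25 rad).
It also fails if it takes over 72 s, if anything falls off the work surface, if the arm or the gripper's body presses on something with over 40 N, if the wrist force passes 120 N, or if a joint passes its speed limit or range.

ROBOT

A 6-joint arm with a two-finger parallel gripper is mounted at the origin on the work surface. World frame = base frame: x ahead of the robot, y to its left, z up, the work surface at z = 0. Lengths are in mm, angles in rad, forces in N, time in s.
With the tool pointing down it reaches from about 275 to 825 mm from the base axis. Payload 5.2 kg.
Tool frame: the origin (TCP) lies at the very end of the fingers, on their centre line; the grasp point (between the pads) lies 19 mm behind it; z points along the fingers, y is the line along which they close (so a half turn about z gives the same grasp; the last joint's range is limited). The gripper opens to 93 mm and grips with 3 to 60 N. Pads are 15 mm wide; open, the fingers measure 128 mm over their backs; the gripper's body (75 mm by 188 mm) begins 65 mm behind the grasp point.
Start: joints at [0.946, 0.259, 1.535, -0, 1.348, -0.203], TCP at [225.151, 501.809, 218.653] pointing down, gripper open.
Joint ranges: [-3.14, 3.14], [-0.91, 2.08], [0.19, 2.58], [-1.22, 4.36], [0.22, 2.71], [-3.12, 3.12]. Speed limits (rad/s): [2.57, 2.57, 3.14, 3.14, 3.14, 3.14].

INTERFACE

Orientations are given as [roll, pitch, yaw] about the fixed x, y, z axes, in that order (R = Rz(yaw) Ry(pitch) Rx(roll)).
In Python, from bench import robot gives the robot as it stands. The module is installed in compiled form; this text tells all that it offers. Calls block until the motion is done:
- robot.move_ptp(position, orientation): joint-space move of the TCP to a pose.
- robot.move_linear(position, ori=None, speed=150, f_stop=None): straight line of the TCP; ori=None keeps the orientation; speed is the mean speed in mm/s. With f_stop (N) it stops when the force on the tool has changed by that much, and returns True; else False.
- robot.move_j(angles): joint-space move.
- robot.move_gripper(opening): opening from 0.0 (shut) to 1.0 (fully open); the grip force is fixed at half the most; returns when the fingers have stopped.
- robot.sleep(seconds).
- robot.inverse_kinematics(position, orientation): joint angles nearest the present ones, or None.
- robot.get_image(name): name is "side" or "top"; returns a dict with "img" (400x640x3 uint8, blue, green, red), "fovy" (degrees; the focal length in pixels is half the picture's height over the tangent of half this angle, whatever the lens; pixels are square), "cx", "cy" (the principal point, pixels), "eye" and "orientation" of the camera in the world. Camera axes: x right, y down, z forward; pixel columns grow to the right and rows downward; lengths in mm; the calibration is good to about 2 mm. A picture is of the moment at which its call begins. There is no depth.
A pose or a line that the arm cannot do raises robot.MotionError and nothing moves.
- robot.hand_in(): hands the job in; it is judged then, once.
Readings, each from a call of its own:
- robot.current_t(): time.
- robot.current_qpos(): joint angles.
- robot.current_joint_vel(): joint speeds.
- robot.current_joint_efforts(): joint torques, N m.
- robot.current_tcp_pos(): TCP position.
- robot.current_eef_rot(): TCP orientation.
- robot.current_contact_force(): force on the tool from outside, world axes, zero at the start.
- robot.current_ft_torque(): the same for the moment, N m.
- robot.current_gripper_width(): opening from 0.0 (shut) to 1.0 (fully open).
- robot.current_finger_force(): force on a finger pad.
Only numpy, scipy, OpenCV 4.12 (cv2) and the standard library are available. Lean on these libraries where they do the work, as an engineer would, in place of code of your own. Each camera call takes 0.05 s, during which the arm holds its last target. There are 200 camera calls.

## Working session

There is one attempt and no reset: what is moved stays moved. The work goes in short steps, each a Python script; the robot and the scene stay as the last script left them, time stands still between calls to the robot, and variables do not carry over. Pictures are saved under pics/ and viewed, at most 10 in all, crops included, and the job is handed in when it is done.

```bash
mkdir -p pics
cat > h.py <<'E'
import numpy as np, cv2
from scipy.spatial.transform import Rotation as R
from bench import robot
def cam(n):
    d=robot.get_image(n); return d
def rot(o):
    o=np.array(o,float)
    return o if o.shape==(3,3) else (R.from_euler('xyz',o).as_matrix() if o.size==3 else R.from_quat(o).as_matrix())
def ray(d,u,v):
    f=200/np.tan(np.radians(d['fovy'])/2)
    r=rot(d['orientation'])@np.array([(u-d['cx'])/f,(v-d['cy'])/f,1]); return np.array(d['eye'],float),r
def at(d,u,v,z):
    e,r=ray(d,u,v); return e+r*(z-e[2])/r[2]
def proj(d,p):
    f=200/np.tan(np.radians(d['fovy'])/2)
    c=rot(d['orientation']).T@(np.array(p,float)-d['eye']); return f*c[0]/c[2]+d['cx'],f*c[1]/c[2]+d['cy']
E
python3 - <<'E'
from h import *
import pickle
for n in('top','side'):
    d=cam(n); pickle.dump(d,open(n+'0.pkl','wb')); cv2.imwrite(f'pics/{n}0.png',cv2.resize(d['img'],(800,500),interpolation=3))
    print({k:d[k] for k in d if k!='img'})
print(robot.current_eef_rot())
E
```

```text
{'fovy': 46.582641950093546, 'cx': 324.0696156925544, 'cy': 193.70132045411322, 'eye': array([ 265.97634753,    6.49970064, 1447.08185737]), 'orientation': array([-2.93515495,  0.00521366, -1.57236626])}
{'fovy': 48.30363271016845, 'cx': 321.5257153665504, 'cy': 195.7694141550537, 'eye': array([ 318.74365189, -797.89632047,  753.13718495]), 'orientation': array([-2.22728535,  0.01174512, -0.25676321])}
[-3.14002381e+00 -3.30993330e-04  2.71977183e+00]
```

View pics/top0.png

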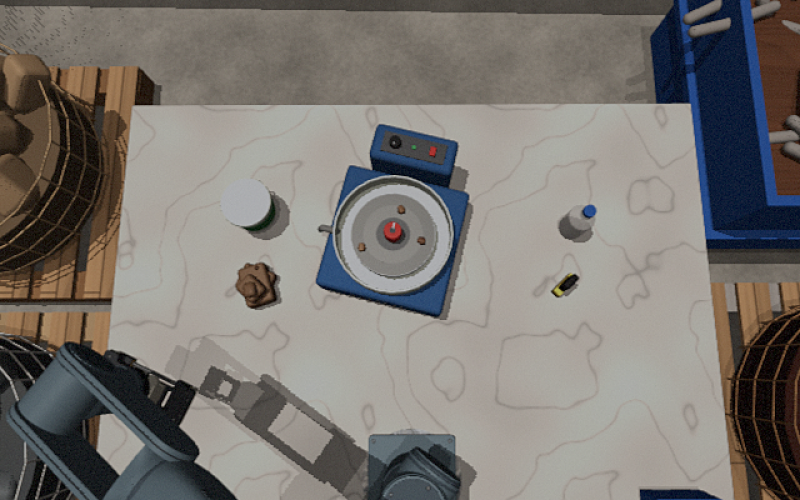

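View pics/side0.png

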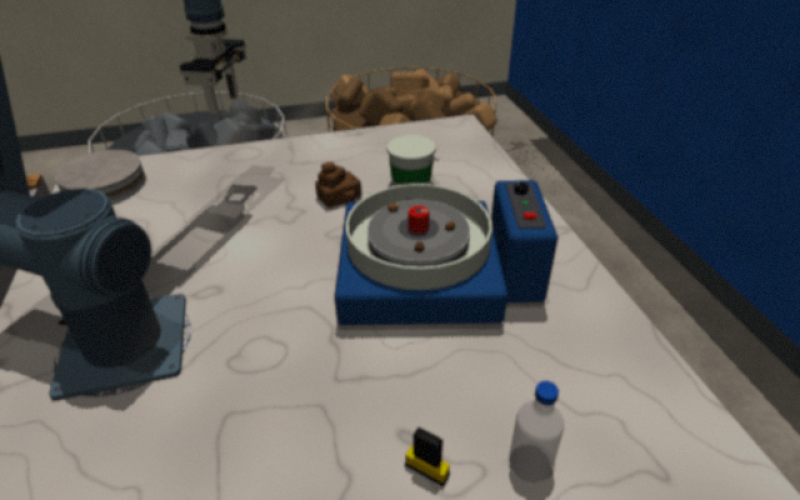

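The machine is at about (393,232) in the ×1.25 top view, with the chips at (402,210), (362,247) and (421,241). The scraper is at right (566,285), next to the bottle (578,222), and the rock and pail are on the left. Next I'll enlarge crops.

Run:
```python
import pickle,cv2,numpy as np
t=pickle.load(open('top0.pkl','rb'))['img'];s=pickle.load(open('side0.pkl','rb'))['img']
# top disc crop: u 255..375, v 130..250 x5 -> 600 ; scraper crop top u 435..475 v 210..240 x5=200 ; side u 315..365,v 335..390 x4
im=np.zeros((600,800,3),np.uint8)
im[:,:600]=cv2.resize(t[130:250,255:375],None,fx=5,fy=5,interpolation=cv2.INTER_CUBIC)
im[:200,600:]=cv2.resize(t[210:235,440:465],None,fx=8,fy=8,interpolation=cv2.INTER_CUBIC)
im[200:400,600:]=cv2.resize(s[340:390,318:368],None,fx=4,fy=4,interpolation=cv2.INTER_CUBIC)
im[400:600,600:]=cv2.resize(s[150:200,310:360],None,fx=4,fy=4,interpolation=cv2.INTER_CUBIC)
cv2.imwrite('pics/c0.png',im)
```

```text
(no output)
```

View pics/c0.png

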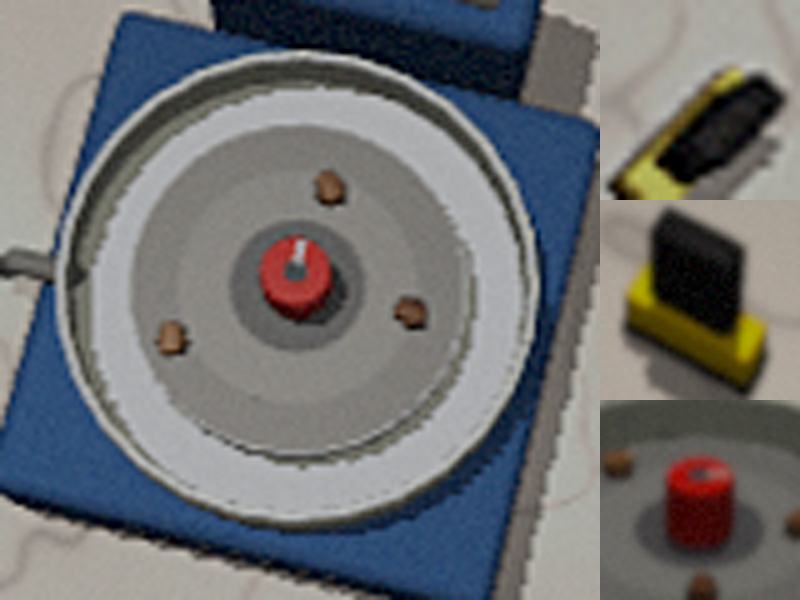

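```bash
cat > fit.py <<'E'
from h import *
import pickle
from scipy.optimize import minimize
def box(x,y,yaw,hx,hy,z0,z1):
    c,s=np.cos(yaw),np.sin(yaw)
    return [(x+c*a*hx-s*b*hy,y+s*a*hx+c*b*hy,z) for a in(-1,1) for b in(-1,1) for z in(z0,z1)]
def hullmask(d,pts,S=4):
    m=np.zeros((400*S,640*S),np.uint8); p=np.array([proj(d,q) for q in pts])
    cv2.fillConvexPoly(m,cv2.convexHull(np.round((p+.5)*S).astype(np.int32)),1); return m
def masks(d,p0,r=45):
    im=d['img'].astype(int); b,g,rr=im[...,0],im[...,1],im[...,2]
    m=((rr>b+50)&(g>b+40)|(im.max(2)<75)).astype(np.uint8)
    k=np.zeros_like(m); u,v=map(int,proj(d,p0)); k[v-r:v+r,u-r:u+r]=1
    n,l,st,ce=cv2.connectedComponentsWithStats(m*k)
    j=1+np.argmax(st[1:,4]); return cv2.resize((l==j).astype(np.uint8),None,fx=4,fy=4,interpolation=0)
E
python3 - <<'E'
from fit import *
t=pickle.load(open('top0.pkl','rb'));s=pickle.load(open('side0.pkl','rb'))
P=lambda u,v,z:np.round(at(t,255+u/5-.4,130+v/5-.4,z)[:2],1)
cap=P(296,271,160);print('cap top',cap,'disc centre',P(301,290,120),'rim c',P(299,288,135))
for c in((330,187),(410,312),(171,338)):
    p=P(*c,127);v=p-cap;print('chip',p,np.hypot(*v),np.degrees(np.arctan2(v[1],v[0])))
print('mark',P(301,243,160)-cap)
print('side cap',at(s,310+100/4,150+67/4,160)[:2])
print('box edge dir', P(120,12,85),P(0,490,85))
g=at(t,440+120/8,210+130/8,30);print('scr0',g)
M=[(d,masks(d,g,25)) for d in(t,s)];print([m.sum()/16 for _,m in M])
def cost(q):
    c=0
    for d,m in M:
        h=np.maximum(hullmask(d,box(*q,11,32,0,30)),hullmask(d,box(*q,9,21,30,85)))
        c-=(h&m).sum()/(h|m).sum()
    return c
best=min((minimize(cost,[g[0],g[1],y],method='Nelder-Mead',options=dict(initial_simplex=[[g[0],g[1],y],[g[0]+15,g[1],y],[g[0],g[1]+15,y],[g[0],g[1],y+.3]])) for y in np.arange(0,3.1,.4)),key=lambda r:r.fun)
print(best.x,best.fun)
print('bottle',at(t,470,168,170), 'rock',at(t,206,226,40))
E
```

```text
cap top [564.4  41.9] disc centre [562.2  40.1] rim c [560.1  40.9]
chip [622.6  23. ] 61.19191123016183 -17.99080438981007
chip [547.4 -23.5] 67.5733675348506 -104.57093371282245
chip [532.4 115.2] 79.98056013807356 113.5842564932317
mark [16.4 -2.8]
side cap [567.10787731  49.2691042 ]
box edge dir [746. 153.] [449.5 218.4]
scr0 [ 459.70412091 -387.95923225   30.        ]
[np.float64(181.0), np.float64(1028.0)]
[ 456.14671021 -378.47719085    0.72762335] -1.7032579032122412
bottle [ 606.82280658 -401.33397297  170.        ] rock [460.8416133  374.12882926  40.        ]
```

```bash
cat >> h.py <<'E'
PI=np.pi
def down(yaw,p):
    "yaw representative (mod pi) with least joint-6 travel that stays in range"
    best=None
    for k in(-2,-1,0,1,2):
        y=yaw+k*PI; y=(y+PI)%(2*PI)-PI
        q=robot.inverse_kinematics(p,[PI,0,y])
        if q is None: continue
        c=abs(q[5]) 
        if best is None or c<best[0]-.01: best=(c,y)
    return [PI,0,best[1]]
E
python3 - <<'E'
from h import *
import pickle
x,y,a=456.1,-378.5,.7276
robot.move_ptp([330,330,320],[PI,0,2.4])
o=down(a+PI/2,[x,y,150]);print(o)
robot.move_ptp([x,y,150],o)
d=cam('side');pickle.dump(d,open('s1.pkl','wb'));t=cam('top');pickle.dump(t,open('t1.pkl','wb'))
im=np.zeros((500,800,3),np.uint8)
im[:400,:400]=cv2.resize(d['img'][300:400,300:400],(400,400),interpolation=2)
im[:400,400:]=cv2.resize(t['img'][180:260,420:500],(400,400),interpolation=2)
cv2.imwrite('pics/g1.png',im);print(robot.current_t(),robot.current_tcp_pos())
E
```

```text
[3.141592653589793, 0, -0.8431963267948968]
3.7167 [ 456.64247411 -377.81251629  150.27746709]
```

View pics/g1.png

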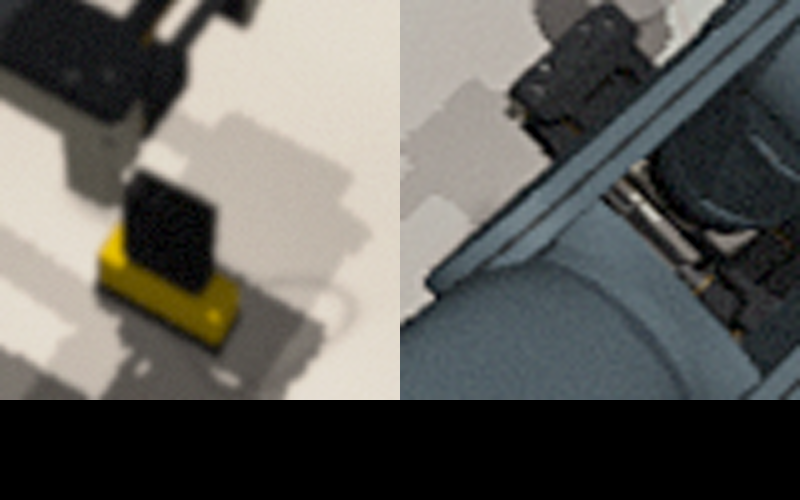

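The open fingers straddle the black grip, which is at (170,230) in the left crop. Descending and gripping.

Run:
```python
from h import *
p=[456.1,-378.5]
print(robot.move_linear(p+[49],speed=120,f_stop=6),robot.current_tcp_pos())
robot.move_gripper(0.0);print(robot.current_gripper_width()*93,robot.current_finger_force(),robot.current_tcp_pos())
robot.move_linear(p+[260],speed=200)
d=cam('side');cv2.imwrite('pics/g2.png',cv2.resize(d['img'][150:400,200:520],(800,625))[:600]);print(robot.current_t(),robot.current_gripper_width()*93)
```

```text
False [ 456.56158241 -379.03180968   49.73006898]
17.906002792601715 29.98043864965439 [ 456.11145377 -378.49465385   48.95803269]
7.1167 17.76722379707945
```

View pics/g2.png

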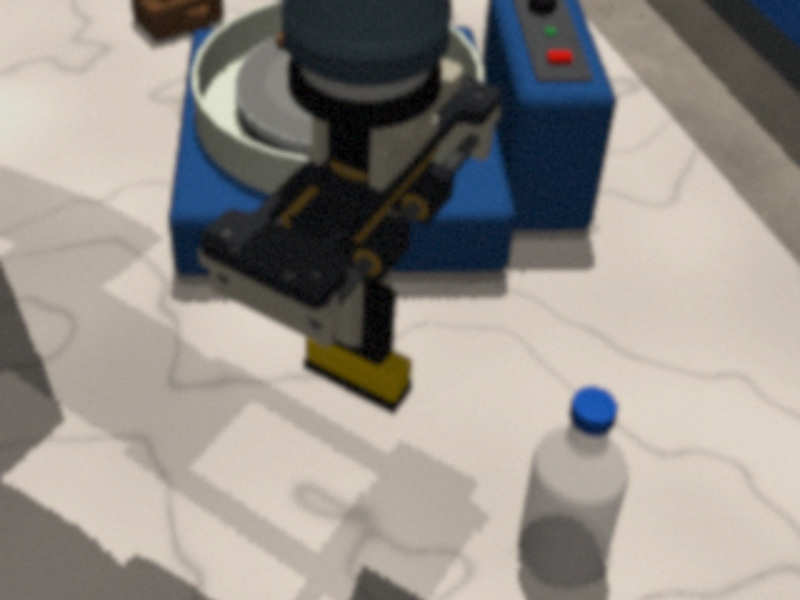

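Run:
```python
from h import *
import pickle
s=pickle.load(open('side0.pkl','rb'))
a=.7276;xh=np.array([np.cos(a),np.sin(a)]);l=np.array([-xh[1],xh[0]]);p=np.array([456.1,-378.5])
for name,u,v in(('right',395,408),('left',305,366)):
    q=at(s,200+u/2.5-.3,150+v/2.5-.3,211)[:2]-p
    print(name,'x',q@xh,'l',q@l)
```

```text
right x -7.061910577798299 l -29.854693103891503
left x -9.853446800411648 l 32.40819455910258
```

```bash
cat > push.py <<'E'
from h import *
C=np.array([564,42.]); U=lambda a:np.array([np.cos(a),np.sin(a)])
def push(start,end,ang,zw=170.5,zt=240):
    "foot centre from start to end (xy), thickness axis along ang"
    o=down(ang+PI/2,[*start,zt])
    robot.move_ptp([*start,zt],o)
    hit=robot.move_linear([*start,zw],speed=120,f_stop=8)
    if hit: print('touch on descent',robot.current_tcp_pos(),robot.current_contact_force()); robot.move_linear([*start,zt]); return False
    hit=robot.move_linear([*end,zw],speed=70,f_stop=12)
    print('pushed',hit,robot.current_tcp_pos().round(1),robot.current_t(),robot.current_gripper_width()*93)
    robot.move_linear([*robot.current_tcp_pos()[:2],zt],speed=200)
    return True
E
python3 - <<'E'
from push import *
a=np.radians(113.6); print(push(C+48*U(a),C+92*U(a),a))
a=np.radians(-104.6); push(C+37*U(a),C+92*U(a),a)
robot.move_ptp([430,-120,260],[PI,0,robot.current_eef_rot()[2]])
d=cam('top');cv2.imwrite('pics/p1.png',cv2.resize(d['img'][130:250,245:405],(800,600),interpolation=2))
E
```

```text
touch on descent [543.38629546  85.18703966 168.65008285] [-0.23845894 -0.30147677  4.28945554]
False
touch on descent [553.05151693   6.58347058 168.43960683] [-0.26824664 -0.67995773  3.87418497]
```

View pics/p1.png

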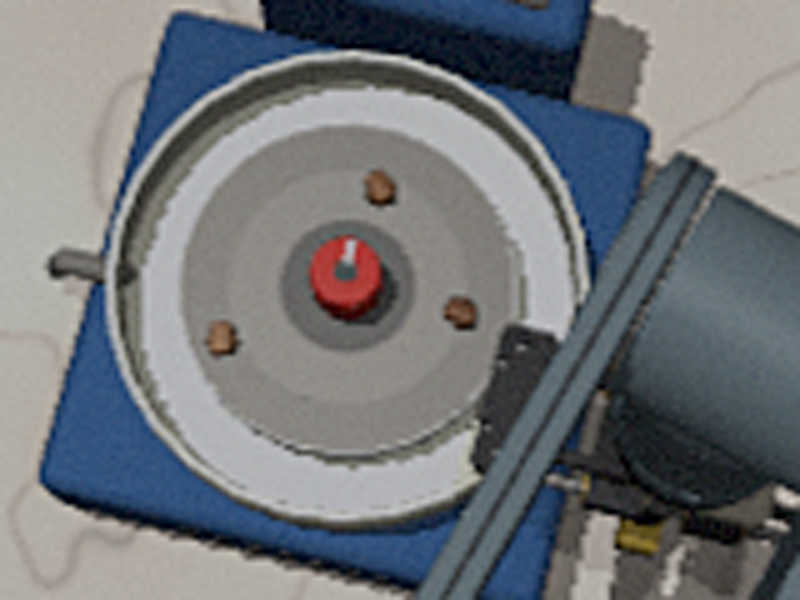

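The chips and cap haven't moved. The fast descent overshot and just touched the disc, so I'll come in slower and 1 mm higher.

```bash
sed -i 's/    hit=robot.move_linear(\[\*start,zw\],speed=120,f_stop=8)/    robot.move_linear([*start,195],speed=150)\n    hit=robot.move_linear([*start,zw],speed=40,f_stop=10)/; s/zw=170.5/zw=171.3/' push.py
python3 - <<'E'
from push import *
a=np.radians(113.6); r=push(C+48*U(a),C+93*U(a),a)
if r:
  a=np.radians(-104.6); push(C+37*U(a),C+93*U(a),a)
robot.move_ptp([430,-120,260],[PI,0,robot.current_eef_rot()[2]])
print(robot.current_t())
d=cam('top');cv2.imwrite('pics/p2.png',cv2.resize(d['img'][130:250,245:405],(800,600),interpolation=2))
E
```

```text
pushed False [526.9 127.3 171.4] 18.8333 17.97473309196516
pushed False [540.6 -47.9 171.3] 23.7583 17.889603925042618
24.8417
```

View pics/p2.png

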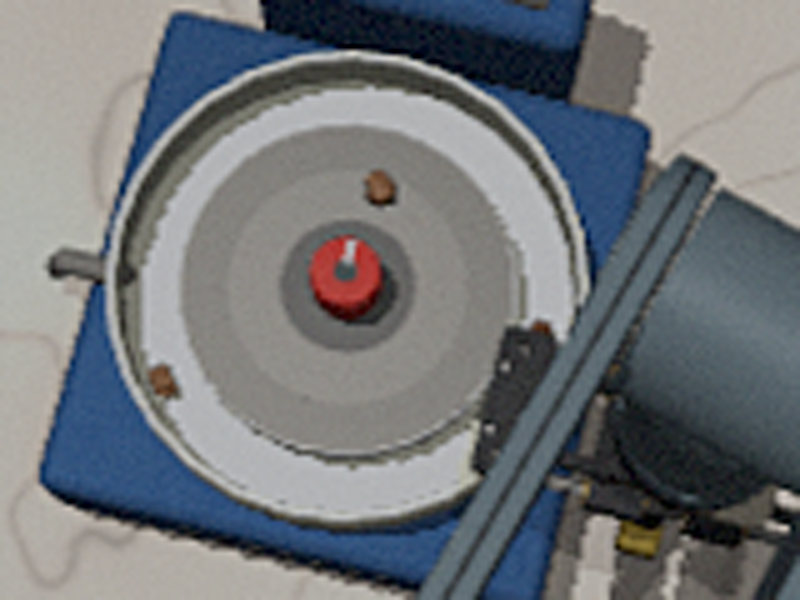

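The two outer chips are in the gutter, at (162,380) and (540,325). The third is still at (380,187), so I'll push it out obliquely and check it numerically.

```bash
cat >> push.py <<'E'
def chips():
    d=cam('top'); im=d['img'].astype(int); b,g,r=im[...,0],im[...,1],im[...,2]
    m=((r>b+30)&(g>b+8)).astype(np.uint8); n,l,st,ce=cv2.connectedComponentsWithStats(m)
    for s,c in zip(st[1:],ce[1:]):
        p=at(d,*c,100)[:2]
        if s[4]>4 and np.hypot(*(p-C))<150: print('blob',s[4],c.round(1),'r(z100)',np.hypot(*(at(d,*c,97)[:2]-C)).round(1),'r(z127)',np.hypot(*(at(d,*c,127)[:2]-C)).round(1))
    return d
E
python3 - <<'E'
from push import *
b=np.radians(-18); d=np.radians(-78); ch=C+61.2*U(b); n=U(d+PI/2)  # n: outward part
s=ch-26*U(d)+8*n
print(np.hypot(*(s-C)), [np.hypot(*(s-C+i*11*U(d)+j*32*n)).round() for i in(-1,1) for j in(-1,1)])
e=s+(26-21+68)*U(d)
print([np.hypot(*(e-C+11*U(d)+j*32*n)).round() for j in(-1,1)])
push(s,e,d)
robot.move_ptp([420,-260,260],[PI,0,robot.current_eef_rot()[2]])
im=chips();print(robot.current_t())
cv2.imwrite('pics/p3.png',cv2.resize(im['img'][130:250,245:405],(800,600),interpolation=2))
E
```

```text
61.17394931983479 [np.float64(30.0), np.float64(93.0), np.float64(33.0), np.float64(94.0)]
[np.float64(93.0), np.float64(128.0)]
pushed False [639.7 -20.8 171.3] 29.8917 18.025163420571676
blob 18 [341.1 162.1] r(z100) 114.7 r(z127) 108.1
blob 16 [352.4 196.8] r(z100) 115.5 r(z127) 115.3
blob 22 [277.  205.9] r(z100) 121.7 r(z127) 121.3
31.6667
```

View pics/p3.png

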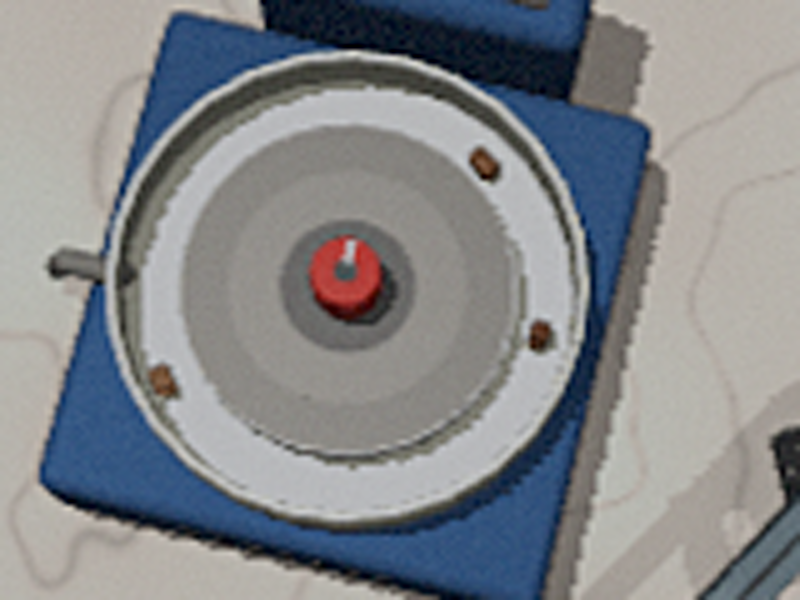

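All three chips are in the gutter, at (485,163), (540,335) and (162,380), and the cap mark hasn't moved. Now I'll set the scraper down and refine the cap centre with a cylinder fit.

Run:
```python
from fit import *
p=[420,-260]
robot.move_linear(p+[70],speed=160)
print(robot.move_linear(p+[48.5],speed=25,f_stop=5),robot.current_tcp_pos())
robot.move_gripper(1.0); print(robot.current_finger_force())
robot.move_linear(p+[170],speed=150); print(robot.current_t())
t=pickle.load(open('top0.pkl','rb'));s=pickle.load(open('side0.pkl','rb'))
def cyl(x,y): return [(x+20*np.cos(q),y+20*np.sin(q),z) for q in np.arange(0,6.28,.2) for z in(120,160)]
M=[]
for d in(t,s):
    im=d['img'].astype(int); m=((im[...,2]>im[...,1]+60)).astype(np.uint8); u,v=map(int,proj(d,(564,42,140)))
    k=np.zeros_like(m);k[v-20:v+20,u-20:u+20]=1;M.append((d,cv2.resize(cv2.morphologyEx(m*k,cv2.MORPH_CLOSE,np.ones((5,5))),None,fx=4,fy=4,interpolation=0)))
def c1(q,L):
    c=0
    for d,m in L:
        h=hullmask(d,cyl(*q)); c-=(h&m).sum()/(h|m).sum()
    return c
for L in(M,M[:1],M[1:]):
    r=minimize(c1,[564,42],args=(L,),method='Nelder-Mead',options=dict(initial_simplex=[[564,42],[570,42],[564,50]]));print(r.x,r.fun)
d=cam('side'); print(proj(d,(420,-260,40)))
cv2.imwrite('pics/s4.png',cv2.resize(d['img'][150:400,200:520],(800,625),interpolation=2)[:600])
```

```text
True [ 419.64110547 -259.75983368   48.42487107]
0.0
36.0667
[565.56815529  43.74583435] -1.367401530128669
[566.81396484  43.76171875] -0.8390212491951062
[565.6171875  53.046875 ] -0.5498595505617978
(np.float64(305.9640075289799), np.float64(314.98090593973495))
```

View pics/s4.png

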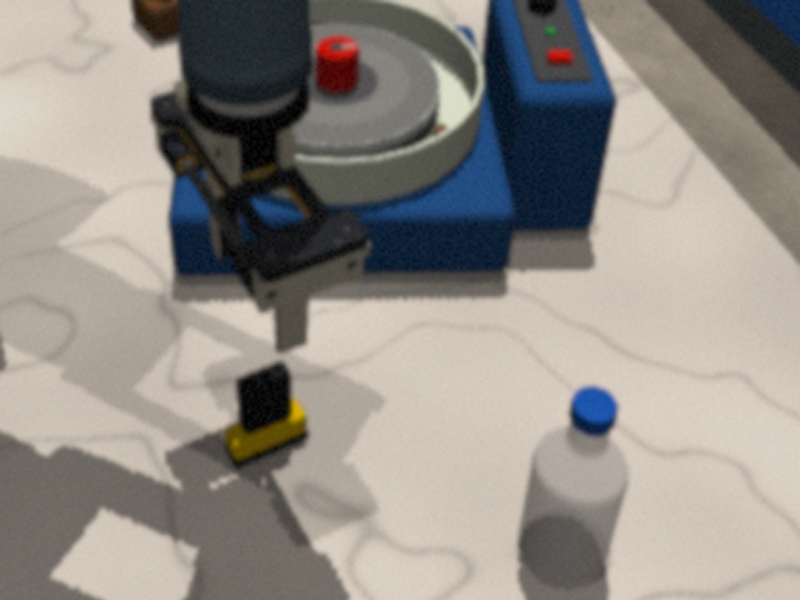

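Scraper stands free at (265,415), well clear of the machine. Next I'll grip the cap and try the thread.

Run:
```python
from h import *
c=[565,43.5]; y0=1.65
robot.move_ptp([*c,230],[PI,0,y0])
robot.move_linear([*c,140],speed=150)
print(robot.move_linear([*c,128],speed=50,f_stop=8),robot.current_qpos()[5])
robot.move_gripper(0.0)
f=robot.current_contact_force;m=robot.current_ft_torque
print(robot.current_gripper_width()*93,robot.current_finger_force(),f().round(1),m().round(2))
for k,dy in enumerate((.07,.14,.2,.26)):
    robot.move_linear([*c,128],[PI,0,y0+dy],speed=60); print(dy,f().round(1),m().round(2),robot.current_eef_rot()[2])
    if abs(m()[2])>.6: break
print(robot.current_t())
```

```text
False -0.19915878847363602
39.84517972821479 29.999921971466392 [0.9 0.4 0.2] [-0.05  0.08 -0.01]
0.07 [-0.4  0.6  0.1] [-0.07  0.09  0.04] 1.7183156069091226
0.14 [-0.2  0.5  1.1] [-0.05  0.06  0.05] 1.7871173039048966
0.2 [ 0.4 -0.1 -0.7] [-0.09  0.03  0.01] 1.8469220538109854
0.26 [0.5 0.4 0.6] [-0.09  0.03  0.01] 1.9069422018811835
40.4333
```

The cap turns anticlockwise with almost no torque, past the 0.1 rad stop, so the thread is right-handed. I'll keep turning to about 1.87 rad and lift with a force guard.

Run:
```python
from push import *
c=[565,43.5]; y0=1.65
m=robot.current_ft_torque
for dy in(.7,1.15,1.55,1.78,1.88):
    robot.move_linear([*c,128],[PI,0,(y0+dy+PI)%(2*PI)-PI],speed=60); print(dy,m()[2].round(2),robot.current_qpos()[5].round(2))
    if abs(m()[2])>.8: break
robot.sleep(.1)
print(robot.move_linear([*c,138],speed=30,f_stop=12),robot.current_contact_force().round(1),robot.current_tcp_pos()[2],robot.current_gripper_width()*93)
print(robot.current_t())
```

```text
0.7 -0.01 -0.9
1.15 -0.02 -1.35
1.55 -0.06 -1.75
1.78 0.01 -1.97
1.88 -0.01 -2.07
False [-0.8  0.  -0.2] 138.25879988624897 39.55984896802054
43.3917
```

Run:
```python
from push import *
c=[565,43.5]
print(robot.move_linear([*c,218],speed=80,f_stop=15),robot.current_tcp_pos(),robot.current_gripper_width()*93,robot.current_finger_force())
robot.sleep(.5);chips();d=cam('side');print(robot.current_t())
cv2.imwrite('pics/f.png',cv2.resize(d['img'][80:330,200:520],(800,625),interpolation=2)[:600])
```

```text
False [564.59457952  43.54312089 217.30731098] 40.02965025574536 29.999683911446482
blob 11 [277.2 204.9] r(z100) 120.1 r(z127) 119.5
45.1417
```

View pics/f.png

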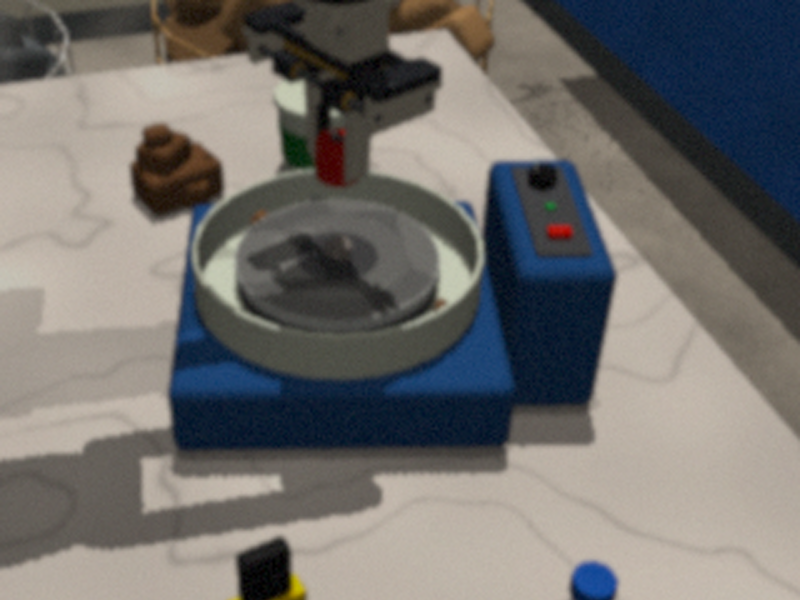

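The cap is held upright at (342,155), about 90 mm above the disc, with the spindle bare and the scraper standing clear. Handing in.

```bash
python3 -c "
from bench import robot
print(robot.hand_in())"
```

```text
the job is handed in; nothing more can be done
None
```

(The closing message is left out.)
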